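# File the read test cassette and shut the reader

## Task

The reader has finished with the green-banded test cassette: lift it out of the reader's slot and slide it gently down into the storage dock with the green labels, upright and fully home, lowering it rather than dropping it. Also slide the reader's shutter fully closed over the empty slot. Leave the other cassettes and everything else on the bench where they are.

Things in the scene. Friction and masses are not known exactly. Their poses are not given: they have to be found in the camera images.
- cassette_green: the cassette to file: flat white plastic slab with a green head band (the top 30 mm) and six small windows, 110 mm long (own x), 10 mm thick (own y), 135 mm high (own z); about 0.11 to 0.22 kg; origin = centre of its underside, z up. Same both ways round. It starts upright in the reader's slot, its top 135 mm above its origin
- dock_green: fixed grey dock with green labels (top, both ends), one of four side by side on the rack, 66 mm apart along own y, colour order varies. 134 (x) x 62 (y) x 75 mm high; origin = centre of underside, 12 mm above the table. Top-open slot at its centre, 114 (x) x 13 mm (y), floor 12 mm above origin; the top 10 mm is a slanted lead-in, 4 mm wider each side at the top. Starts empty
- dock_red: storage dock like the green one in size and axes, with red labels, in the same row of four; starts empty and stays empty
- dock_blue: storage dock like the green one in size and axes, with blue labels, in the same row of four; holds the blue cassette
- dock_yellow: storage dock like the green one in size and axes, with yellow labels, in the same row of four; holds the yellow cassette
- rack: steel tray 160 x 290 x 12 mm lying under the four docks, fixed; origin = centre of its underside
- cassette_blue: upright flat test cassette like the green one (110 x 10 x 135 mm, same axes and origin), with a blue head band; stands fully home in the blue dock. Leave it there
- cassette_yellow: upright flat test cassette like the green one (110 x 10 x 135 mm, same axes and origin), with a yellow head band; stands fully home in the yellow dock. Leave it there
- reader: bench cassette reader, white box 200 mm (own x) x 210 mm (own y) x 100 mm high, fixed; origin = centre of its underside. Slot open at the top, 45 mm from the origin to own -y, 114 mm along own x by 13 mm wide, its floor 50 mm above the table
- shutter (a joint): steel dust shutter that slides on the reader's top along the reader's y: 0 m = closed over the slot (end stop), grows towards the reader's +y to 0.07 m fully open; stays where it is left, about 1.2 N friction, no spring. Starts open; it cannot close while a cassette stands in the slot
- shutter_grip (a point): centre of the top edge of the shutter's upright black rib, 142 mm above the table; the rib is 70 mm long (reader's x), 12 mm thick (reader's y) and stands 36 mm above the shutter plate (plate 50 mm wide along the reader's y, 5 mm thick). Axes as the reader's
- sanitizer: pale translucent bottle, 66 mm diameter, 160 mm high; origin = centre of its underside. Bystander
- specimen_jar: pale jar with yellow cap, 60 mm diameter, 70 mm high; origin = centre of its underside. Bystander
- bowl: steel bowl, 120 mm diameter, 50 mm high; origin = centre of its underside. Bystander
- tube_rack: blue rack of capped tubes, 75 x 200 mm, 96 mm high; origin = centre of its underside. Bystander
- tip_box: orange box 60 x 120 x 55 mm; origin = centre of its underside. Bystander
There are look-alikes about, which are no part of the job. What is shaped like the cassette_green but pink is not meant.

How it is judged:
By the outcome, as a careful person would: the job done as asked, in the order asked, and still so for the second after the job is handed in, with the robot touching nothing.
It also fails if it takes over 67 s, if anything falls off the work surface, if the arm or the gripper's body presses on something with over 40 N, if the wrist force passes 120 N, or if a joint passes its speed limit or range.

## Robot

A 6-joint arm with a two-finger parallel gripper is mounted at the origin on the work surface. World frame = base frame: x ahead of the robot, y to its left, z up, the work surface at z = 0. Lengths are in m, angles in rad, forces in N, time in s.
With the tool pointing down it reaches from about 0.35 to 0.725 m from the base axis. Payload 6 kg.
Tool frame: the origin (TCP) lies midway between the tips of the shut fingers; the grasp point (between the pads) lies 19 mm behind it (r.grasp_offset is the distance from the TCP to the grasp point, in m); z points along the fingers, y is the line along which they close (so a half turn about z gives the same grasp; the last joint's range is limited). The gripper opens to 85 mm and grips with 20 to 120 N. Pads are 22 mm wide; open, the fingers measure 114 mm over their backs; the gripper's body (76 mm by 85 mm) begins 54 mm behind the grasp point. The pads swing forward as they close: fully open they stand 13 mm farther back than shut.
Start: joints at [1.665, 0.04, 0.085, 0, -1.615, -0.334], TCP at [0.142, 0.583, 0.231] pointing down, gripper open.
Joint ranges: [-2.56, 2.56], [-1.29, 2.01], [-1.08, 1.49], [-3.29, 1.98], [-2.81, -0.18], [-2.99, 2.99]. Speed limits (rad/s): [2.57, 2.57, 3.01, 3.14, 3.14, 3.14].

## Interface

Orientations are given as a 3x3 rotation matrix whose columns are the frame's x, y, z axes.
In Python, from workcell import r, vision, ticket gives the robot as it stands.
- The arm moves only by the tool drive_tool, never from a script. Its argument "plan" is a list of rows, each an object with "translation": the shift along the tool's x, y, z normalised to -1 to 1, where 1 is 2 cm, a list of three; "rotation": the turn, a rotation vector about the tool's x, y, z normalised to -1 to 1, where 1 is 120 degrees, a list of three; "grip": the opening, from 0 (shut) to 1 (fully open). A call has 1 to 5 rows; each row shifts and turns the commanded pose from where the row before left it, along the tool's axes as they then stand; what a row does not reach is not made up. A row lasts 1/8 s, in which the tool goes at most 62.5 mm and 10.7 degrees, less where a joint would pass 70% of its speed; a pose out of reach is approached as far as the arm can. A call with a number of a shift or a turn outside -1 to 1 is refused whole. A call with a gripper value outside its range is refused whole. The fingers move at their own pace and stop on an object; "grip_force" is the grip in N (left out, the last holds). Time passes only in rows, so rows that do not move let the fingers close. It gives the time, the measured TCP pose, the force, the opening and the grip force at its end, in the units of the state.
- r.get_obs(): the state, without advancing time (a new reading comes with each control period).
- vision.capture(name): name is "side" or "top" or "wrist"; returns a dict with "color" (400x640x3 uint8, blue, green, red), "camera_matrix" (3x3 intrinsics, pixels), "view" (4x4, takes a point from world to camera coordinates). Camera axes: x right, y down, z forward; pixel columns grow to the right and rows downward; lengths in m; the calibration is good to about 2 mm. A picture is of the moment at which its call begins. There is no depth.
- ticket.hand_in(): hands the job in; it is judged then, once.
Trained networks look in the newest picture that a camera, given by its name, has taken for a name from the list of things; names that differ only in an ending like _2 or _b are one class to them, and where a whole thing is asked for, a point or a joint stands for the part that bears it (a point fixed in the world has none). Each returns a list of dicts, best first, with "p" (0 to 1); they miss things now and then, are a little off and sometimes report something else, mostly with a low value. They report only what shows in the picture. A call takes as long as a camera call. They do not tell look-alikes from the thing itself.
- vision.trace(camera, target): "pixels" (400x640 bool, what is visible of it) and "position" ([column, row] in pixels, amid what is visible of it).
- vision.spot_point(camera, target): "position" ([column, row] in pixels: a listed point, or the origin of a listed thing).
The state is a dict: "clock": time; "joint_positions": joint angles; "qd": joint speeds; "effort": joint torques, N m; "ee_pos": TCP position; "eef_rot": TCP orientation; "contact_force": force on the tool from outside, world axes, zero at the start; "torque": the same for the moment, N m; "width": opening from 0.0 (shut) to 1.0 (fully open); "grasp_force": force on a finger pad.
Only numpy, scipy, OpenCV 4.12 (cv2) and the standard library are available. Lean on these libraries where they do the work, as an engineer would, in place of code of your own. Each camera call takes 0.05 s, during which the arm holds its last target. There are 200 camera calls.

## Working session

There is one attempt and no reset: what is moved stays moved. The work goes in short steps, Python scripts to look and compute and a tool call to move; the robot and the scene stay as the last step left them, time stands still between calls to the robot, and variables do not carry over. Pictures are saved under pics/ and viewed, at most 11 in all, crops included, and the job is handed in when it is done.

Besides the shell and the picture viewer there is one more tool, called after "Request:" by a JSON object that holds its "fn" and its "kwargs". drive_tool: Moves the arm, as the interface text tells. Its arguments: {"type":"object","properties":{"plan":{"type":"array","items":{"type":"object","properties":{"translation":{"type":"array","items":{"type":"number","minimum":-1,"maximum":1}},"rotation":{"type":"array","items":{"type":"number","minimum":-1,"maximum":1}},"grip":{"type":"number"}}}},"grip_force":{"type":"number"}},"required":["plan"]}

```bash
mkdir -p pics
python3 - <<'E'
from workcell import r, vision
import cv2,pickle
o=r.get_obs();print(o['clock'],o['ee_pos'],o['eef_rot'],o['width'],r.grasp_offset)
d={}
for c in ['top','side','wrist']:
    d[c]=vision.capture(c);cv2.imwrite(f'pics/{c}0.png',d[c]['color'])
    for n in ['cassette_green','dock_green','reader','shutter_grip','rack']:
        print(c,n,[(round(x['p'],2),[round(v,1) for v in x['position']]) for x in vision.spot_point(c,n)][:4])
pickle.dump(d,open('d0.pkl','wb'))
E
```

```text
0.0 [0.14235147 0.58252876 0.23026343] [[ 9.71385273e-01 -2.37509096e-01 -2.84942176e-04]
 [-2.37509224e-01 -9.71383669e-01 -1.77077598e-03]
 [ 1.43787227e-04  1.78778211e-03 -9.99998392e-01]] 1.0026007803315686 0.0187
top cassette_green [(0.81, [198.7, 184.5]), (0.76, [282.3, 220.2]), (0.65, [358.7, 222.9])]
top dock_green [(0.92, [396.7, 234.3])]
top reader [(0.97, [272.1, 220.6]), (0.5, [196.7, 224.6])]
top shutter_grip [(0.7, [250.5, 224.3])]
top rack [(0.23, [193.5, 227.1])]
side cassette_green [(0.93, [299.5, 160.1]), (0.91, [279.8, 196.9])]
side dock_green [(0.8, [289.1, 297.6]), (0.47, [258.0, 161.7]), (0.25, [281.4, 197.1])]
side reader [(0.66, [274.7, 200.8]), (0.58, [356.1, 238.8])]
side shutter_grip [(0.67, [267.1, 155.8])]
side rack [(0.46, [288.6, 294.8])]
wrist cassette_green []
wrist dock_green []
wrist reader []
wrist shutter_grip []
wrist rack []
```

View pics/top0.png

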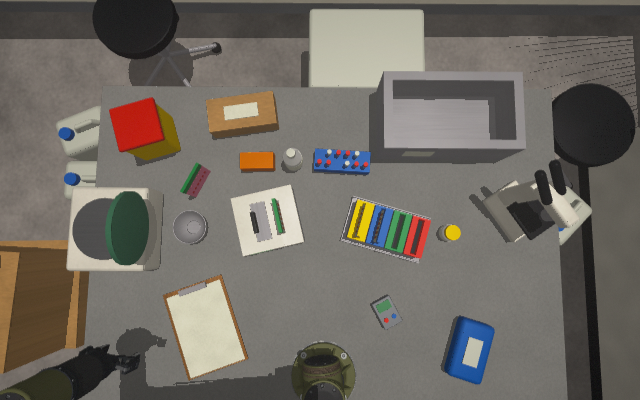

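View pics/side0.png

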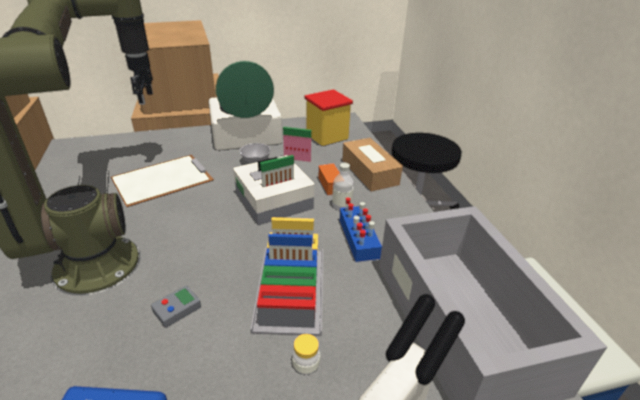

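Top: the green-banded cassettes are at (278,216), white, in the reader's slot, and at (195,180), with a pink body, on the bench. The first fits (white, in the reader). Dock order is yellow (361,221), blue (380,227), green (398,230) and red (417,237). I'll confirm in a crop and work out positions.

```bash
cat > h.py <<'E'
import numpy as np,cv2
def ray(c,p,z):
    K=c['camera_matrix'];V=np.array(c['view']);R=V[:3,:3];t=V[:3,3]
    C=-R.T@t;d=R.T@np.linalg.inv(K)@[p[0],p[1],1]
    return C+d*(z-C[2])/d[2]
def proj(c,X):
    V=np.array(c['view']);q=np.array(c['camera_matrix'])@(V[:3,:3]@np.array(X)+V[:3,3]);return q[:2]/q[2]
def comp(c,m,minA=20):
    n,l,s,ce=cv2.connectedComponentsWithStats(m.astype(np.uint8))
    return [(s[i,4],ce[i],cv2.minAreaRect(np.argwhere(l==i)[:,::-1].astype(np.float32))) for i in range(1,n) if s[i,4]>=minA]
E
python3 - <<'E'
import pickle,cv2,numpy as np
from h import *
d=pickle.load(open('d0.pkl','rb'));c=d['top']
V=np.array(c['view']);print('cam',-V[:3,:3].T@V[:3,3])
cv2.imwrite('pics/crop1.png',cv2.resize(c['color'][145:275,170:445],None,fx=2.9,fy=2.9,interpolation=cv2.INTER_CUBIC))
for n,p,z in [('reader',(267,220),.1),('cas',(278,216),.185),('rib',(254,222),.142),('green dock',(398,230),.087),('Y',(361,221),.087),('R',(417,237),.087),('sanit',(292,157),.1),('tubes',(342,161),.09),('bowl',(190,227),.05)]:
    print(n,ray(c,p,z).round(3))
E
```

```text
cam [0.47148058 0.00681476 1.35571304]
reader [0.533 0.194 0.1  ]
cas [0.542 0.147 0.185]
rib [0.524 0.23  0.142]
green dock [ 0.504 -0.25   0.087]
Y [ 0.534 -0.124  0.087]
R [ 0.481 -0.314  0.087]
sanit [0.751 0.114 0.1  ]
tubes [ 0.74  -0.059  0.09 ]
bowl [0.509 0.472 0.05 ]
```

View pics/crop1.png

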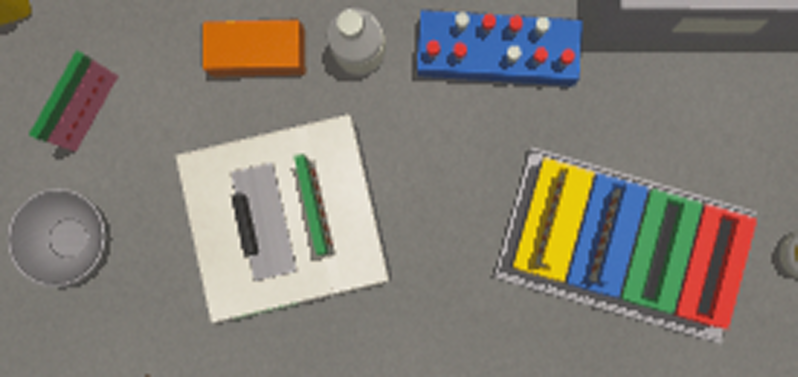

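The crop confirms it: the cassette in the reader is white with a green band, and the other one on the bench is pink. The green dock is third in the row and empty. I'm moving over the reader.

Request:
{"fn": "drive_tool", "kwargs": {"plan": [{"translation": [1, 0.67, -0.1], "rotation": [0, 0, 0], "grip": 1}, {"translation": [1, 0.67, -0.1], "rotation": [0, 0, 0], "grip": 1}, {"translation": [1, 0.67, -0.1], "rotation": [0, 0, 0], "grip": 1}, {"translation": [1, 0.67, -0.1], "rotation": [0, 0, 0], "grip": 1}, {"translation": [1, 0.67, -0.1], "rotation": [0, 0, 0], "grip": 1}]}}

```text
clock: 1.52
ee_pos: [0.225, 0.4926, 0.2416]
eef_rot: [[0.971, -0.238, 0.0], [-0.238, -0.971, 0.0], [-0.0, -0.0, -1.0]]
contact_force: [0.5, -0.1, -0.5]
width: 0.999
grasp_force: 0.0
```

Request:
{"fn": "drive_tool", "kwargs": {"plan": [{"translation": [1, 0.67, -0.1], "rotation": [0, 0, 0], "grip": 1}, {"translation": [1, 0.67, -0.1], "rotation": [0, 0, 0], "grip": 1}, {"translation": [1, 0.67, -0.1], "rotation": [0, 0, 0], "grip": 1}, {"translation": [1, 0.67, -0.1], "rotation": [0, 0, 0], "grip": 1}, {"translation": [1, 0.67, -0.1], "rotation": [0, 0, 0], "grip": 1}]}}

```text
clock: 2.15
ee_pos: [0.3059, 0.4039, 0.2514]
eef_rot: [[0.971, -0.238, -0.0], [-0.238, -0.971, -0.0], [0.0, 0.0, -1.0]]
contact_force: [-0.3, -0.4, 0.7]
width: 1.0
grasp_force: 0.0
```

Request:
{"fn": "drive_tool", "kwargs": {"plan": [{"translation": [1, 0.67, -0.1], "rotation": [0, 0, 0], "grip": 1}, {"translation": [1, 0.67, -0.1], "rotation": [0, 0, 0], "grip": 1}, {"translation": [1, 0.67, -0.1], "rotation": [0, 0, 0], "grip": 1}, {"translation": [1, 0.67, -0.1], "rotation": [0, 0, 0], "grip": 1}, {"translation": [1, 0.67, -0.1], "rotation": [0, 0, 0], "grip": 1}]}}

```text
clock: 2.78
ee_pos: [0.3869, 0.315, 0.2614]
eef_rot: [[0.971, -0.238, 0.0], [-0.238, -0.971, -0.0], [0.0, 0.0, -1.0]]
contact_force: [-0.4, -0.8, 0.1]
width: 1.002
grasp_force: 0.0
```

Request:
{"fn": "drive_tool", "kwargs": {"plan": [{"translation": [1, 0.67, -0.1], "rotation": [0, 0, 0], "grip": 1}, {"translation": [1, 0.67, -0.1], "rotation": [0, 0, 0], "grip": 1}, {"translation": [1, 0.67, -0.1], "rotation": [0, 0, 0], "grip": 1}, {"translation": [0, 0, 0], "rotation": [0, 0, -0.078], "grip": 1}, {"translation": [0, 0, 0], "rotation": [0, 0, -0.078], "grip": 1}]}}

```text
clock: 3.4
ee_pos: [0.4353, 0.2619, 0.2673]
eef_rot: [[0.996, 0.091, -0.0], [0.091, -0.996, -0.0], [-0.0, 0.0, -1.0]]
contact_force: [-0.1, 0.0, 0.4]
width: 1.002
grasp_force: 0.0
```

Request:
{"fn": "drive_tool", "kwargs": {"plan": [{"translation": [0, 0, 0], "rotation": [0, 0, -0.078], "grip": 1}, {"translation": [0, 0, 0], "rotation": [0, 0, 0], "grip": 1}]}}

```text
clock: 3.65
ee_pos: [0.4351, 0.2624, 0.2673]
eef_rot: [[0.969, 0.246, -0.0], [0.246, -0.969, -0.0], [-0.0, 0.0, -1.0]]
contact_force: [-0.1, -1.1, -0.2]
width: 1.003
grasp_force: 0.0
```

Run:
```python
from workcell import r, vision
import cv2,pickle,numpy as np
from h import *
o=r.get_obs();print(o['clock'],o['ee_pos'],o['eef_rot'])
w=vision.capture('wrist');cv2.imwrite('pics/w1.png',w['color']);pickle.dump((w,o),open('w1.pkl','wb'))
V=w['view'];print(V, o['eef_rot'].T@(-V[:3,:3].T@V[:3,3]-o['ee_pos']))
for n in ['cassette_green','reader','shutter_grip']:
    print(n,[(round(x['p'],2),[round(v,1) for v in x['position']]) for x in vision.spot_point('wrist',n)][:4])
```

```text
3.65 [0.4350829  0.26236519 0.26729505] [[ 9.69265359e-01  2.46017604e-01 -4.89199577e-05]
 [ 2.46017592e-01 -9.69265347e-01 -1.77515748e-04]
 [-9.10884189e-05  1.60024695e-04 -9.99999983e-01]]
[[ 2.45899887e-01 -9.69295124e-01 -4.56084258e-04  1.47334195e-01]
 [-9.26072704e-01 -2.35073708e-01  2.95177401e-01  4.16581719e-01]
 [-2.86221228e-01 -7.21617223e-02 -9.55442355e-01  5.57440033e-01]
 [ 0.00000000e+00  0.00000000e+00  0.00000000e+00  1.00000000e+00]] [ 0.07631123  0.00020719 -0.14241537]
cassette_green []
reader [(0.75, [401.8, 83.6])]
shutter_grip [(0.66, [396.3, 84.0])]
```

View pics/w1.png

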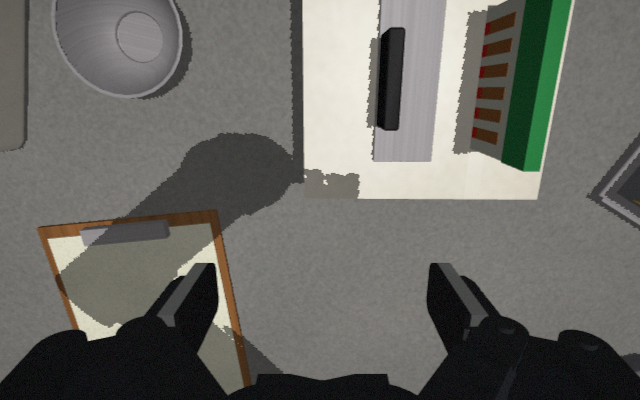

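The wrist view shows the shutter rib at (392,78) and the cassette's green band at (540,85), with the reader's front edge on row 199. Next is the approximate target.

Run:
```python
import pickle,numpy as np
from h import *
w,o=pickle.load(open('w1.pkl','rb'))
a,b=ray(w,(305,198),.1),ray(w,(538,200),.1)
print(a,b,np.linalg.norm(a-b),'yaw',np.degrees(np.arctan2(-(a-b)[0],(a-b)[1])))
y=np.arctan2(-(a-b)[0],(a-b)[1]);X=np.array([np.cos(y),np.sin(y),0]);Y=np.array([-np.sin(y),np.cos(y),0])
o2=(a+b)/2+.1*X
print('reader',o2,'slot',o2-.045*Y, 'rib near end',[((ray(w,p,.142)-o2)@X,(ray(w,p,.142)-o2)@Y) for p in [(380,130),(398,130),(388,28),(405,28)]])
t=o2-.045*Y-o['ee_pos'];print('tool delta mm',1000*o['eef_rot'].T@t)
```

```text
[0.41374368 0.27281164 0.1       ] [0.46365887 0.06849748 0.1       ] 0.21032308749740378 yaw 13.728788210310553
reader [0.53584427 0.19438718 0.1       ] slot [0.54652395 0.15067283 0.1       ] rib near end [(np.float64(-0.03434269463219045), np.float64(0.04768489199380559)), (np.float64(-0.03422497356371395), np.float64(0.03443635409467579)), (np.float64(0.0341675324809227), np.float64(0.04611120865321125)), (np.float64(0.03426886291489707), np.float64(0.0345555209342033))]
tool delta mm [ 80.55291133 135.64922454 167.30942449]
```

Request:
{"fn": "drive_tool", "kwargs": {"plan": [{"translation": [0.58, 0.97, 0], "rotation": [0, 0, 0.004], "grip": 1}, {"translation": [0.58, 0.97, 0], "rotation": [0, 0, 0], "grip": 1}, {"translation": [0.58, 0.97, 0], "rotation": [0, 0, 0], "grip": 1}, {"translation": [0.58, 0.97, 0], "rotation": [0, 0, 0], "grip": 1}, {"translation": [0.58, 0.97, 0], "rotation": [0, 0, 0], "grip": 1}]}}

```text
clock: 4.47
ee_pos: [0.5151, 0.1823, 0.2673]
eef_rot: [[0.971, 0.238, -0.0], [0.238, -0.971, -0.0], [-0.0, 0.0, -1.0]]
contact_force: [0.2, -0.5, 0.6]
width: 0.999
grasp_force: 0.0
```

Request:
{"fn": "drive_tool", "kwargs": {"plan": [{"translation": [0.58, 0.97, 0], "rotation": [0, 0, 0], "grip": 1}, {"translation": [0.58, 0.97, 0], "rotation": [0, 0, 0], "grip": 1}, {"translation": [0, 0, 0], "rotation": [0, 0, 0], "grip": 1}]}}

```text
clock: 4.85
ee_pos: [0.5469, 0.1498, 0.2668]
eef_rot: [[0.972, 0.236, -0.001], [0.236, -0.972, -0.001], [-0.001, 0.001, -1.0]]
contact_force: [-0.6, 0.2, 0.2]
width: 0.998
grasp_force: 0.0
```

Run:
```python
from workcell import r, vision
import cv2,pickle,numpy as np
from h import *
o=r.get_obs();print(o['clock'],o['ee_pos'])
w=vision.capture('wrist');cv2.imwrite('pics/w2.png',w['color']);pickle.dump((w,o),open('w2.pkl','wb'))
R=o['eef_rot'];print(np.degrees(np.arctan2(R[1,0],R[0,0])))
h=cv2.cvtColor(w['color'],cv2.COLOR_BGR2HSV);m=cv2.inRange(h,(50,100,50),(80,255,255))>0
for a,ce,rc in comp(w,m,200):
    bx=cv2.boxPoints(rc);print(a,ce,bx.tolist());print([(1000*R.T@(ray(w,p,.185)-o['ee_pos'])).round(1).tolist() for p in bx])
```

```text
4.85 [0.54692124 0.14979953 0.26677854]
13.678898304610165
2524 [317.76228209 199.11727417] [[309.0, 120.0], [325.0, 120.0], [325.0, 283.0], [309.0, 283.0]]
[[57.8, -8.0, 81.7], [57.8, 1.8, 81.7], [-54.6, 2.1, 81.8], [-54.6, -9.2, 81.8]]
```

View pics/w2.png

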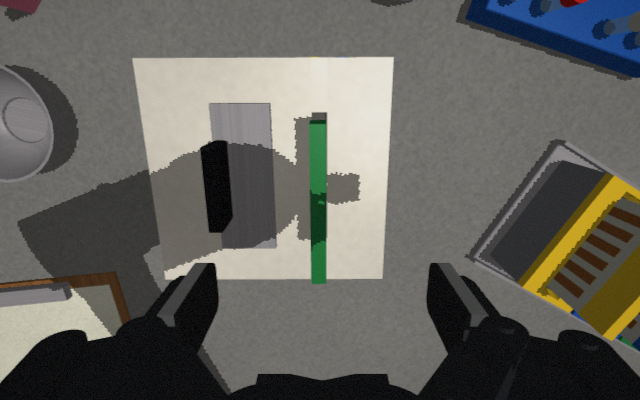

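The band's top is centred about 1 mm ahead of the tool and 3 mm to its −y. I'll correct for that and descend to the grasp.

Request:
{"fn": "drive_tool", "kwargs": {"plan": [{"translation": [0.05, -0.15, 1], "rotation": [0, 0, 0], "grip": 1}, {"translation": [0, 0, 1], "rotation": [0, 0, 0], "grip": 0.8}, {"translation": [0, 0, 1], "rotation": [0, 0, 0], "grip": 0.7}, {"translation": [0, 0, 1], "rotation": [0, 0, 0], "grip": 0.7}, {"translation": [0, 0, 1], "rotation": [0, 0, 0], "grip": 0.7}], "grip_force": 30}}

```text
clock: 5.52
ee_pos: [0.5465, 0.154, 0.1661]
eef_rot: [[0.971, 0.24, -0.0], [0.24, -0.971, -0.0], [-0.0, 0.0, -1.0]]
contact_force: [0.6, 0.5, -0.4]
width: 0.7
grasp_force: 0.0
```

Request:
{"fn": "drive_tool", "kwargs": {"plan": [{"translation": [0, 0, 0.6], "rotation": [0, 0, 0], "grip": 0.7}, {"translation": [0, 0, 0.5], "rotation": [0, 0, 0], "grip": 0.6}, {"translation": [0, 0, 0], "rotation": [0, 0, 0], "grip": 0.4}]}}

```text
clock: 5.9
ee_pos: [0.5465, 0.1538, 0.1447]
eef_rot: [[0.971, 0.24, -0.001], [0.24, -0.971, -0.001], [-0.001, 0.0, -1.0]]
contact_force: [0.6, 0.3, -0.2]
width: 0.41
grasp_force: 0.0
```

Request:
{"fn": "drive_tool", "kwargs": {"plan": [{"translation": [0, 0, 0], "rotation": [0, 0, 0], "grip": 0.2}, {"translation": [0, 0, 0], "rotation": [0, 0, 0], "grip": 0}, {"translation": [0, 0, 0], "rotation": [0, 0, 0], "grip": 0}, {"translation": [0, 0, 0], "rotation": [0, 0, 0], "grip": 0}, {"translation": [0, 0, 0], "rotation": [0, 0, 0], "grip": 0}]}}

```text
clock: 6.52
ee_pos: [0.5471, 0.1539, 0.1462]
eef_rot: [[0.971, 0.24, 0.001], [0.24, -0.971, 0.0], [0.001, 0.0, -1.0]]
contact_force: [0.5, -1.3, 5.3]
width: 0.112
grasp_force: 34.4
```

Request:
{"fn": "drive_tool", "kwargs": {"plan": [{"translation": [0, 0, -0.3], "rotation": [0, 0, 0], "grip": 0}, {"translation": [0, 0, -0.5], "rotation": [0, 0, 0], "grip": 0}, {"translation": [0, 0, -0.8], "rotation": [0, 0, 0], "grip": 0}, {"translation": [0, 0, -0.9], "rotation": [0, 0, 0], "grip": 0}]}}

```text
clock: 7.02
ee_pos: [0.5467, 0.154, 0.1966]
eef_rot: [[0.971, 0.24, 0.0], [0.24, -0.971, 0.0], [0.0, 0.0, -1.0]]
contact_force: [-0.2, -0.4, -1.9]
width: 0.114
grasp_force: 33.5
```

Request:
{"fn": "drive_tool", "kwargs": {"plan": [{"translation": [0, 0, -1], "rotation": [0, 0, 0], "grip": 0}, {"translation": [0, 0, -1], "rotation": [0, 0, 0], "grip": 0}, {"translation": [0, 0, -1], "rotation": [0, 0, 0], "grip": 0}, {"translation": [0, 0, -1], "rotation": [0, 0, 0], "grip": 0}, {"translation": [0, 0, -1], "rotation": [0, 0, 0], "grip": 0}]}}

```text
clock: 7.65
ee_pos: [0.5466, 0.1539, 0.2973]
eef_rot: [[0.971, 0.24, 0.001], [0.24, -0.971, 0.0], [0.001, -0.0, -1.0]]
contact_force: [-0.2, 0.9, -2.7]
width: 0.11
grasp_force: 33.5
```

Run:
```python
from workcell import r, vision
import cv2,pickle,numpy as np
from h import *
o=r.get_obs();print(o['clock'],o['ee_pos'],o['width'],o['contact_force'],o['torque'])
w=vision.capture('wrist');cv2.imwrite('pics/w3.png',w['color'])
R=o['eef_rot'];z=o['ee_pos'][2]-.145+.185
h=cv2.cvtColor(w['color'],cv2.COLOR_BGR2HSV);m=cv2.inRange(h,(50,100,50),(80,255,255))>0
for a,ce,rc in comp(w,m,200):
    bx=cv2.boxPoints(rc);print(a,bx.tolist());print([(1000*R.T@(ray(w,p,z)-o['ee_pos'])).round(1).tolist() for p in bx])
# dock from first top picture
c=pickle.load(open('d0.pkl','rb'))['top'];h=cv2.cvtColor(c['color'],cv2.COLOR_BGR2HSV)
for n,lo,hi in [('Y',(22,120,100),(33,255,255)),('B',(100,120,80),(120,255,255)),('G',(50,120,80),(80,255,255)),('R',(0,150,120),(8,255,255))]:
    m=cv2.inRange(h,lo,hi)>0
    for a,ce,rc in comp(c,m,150):
        if rc[0][0]>335 and rc[0][1]>190: print(n,a,ray(c,rc[0],.087).round(4),[ray(c,p,.087)[:2].round(3).tolist() for p in cv2.boxPoints(rc)])
```

```text
7.65 [0.54664467 0.15391887 0.29729116] 0.10967114217226334 [-0.19915523  0.90173626 -2.66145194] [ 0.00258178 -0.0430949  -0.02626454]
7332 [[305.0, 150.0], [339.0, 150.0], [339.0, 379.0], [305.0, 379.0]]
[[59.4, -4.7, -39.9], [59.4, 5.0, -39.9], [-21.6, 6.1, -40.0], [-21.7, -5.9, -40.0]]
Y 682 [ 0.5352 -0.1228  0.087 ] [[0.478, -0.074], [0.61, -0.111], [0.592, -0.172], [0.462, -0.135]]
Y 204 [ 0.4995 -0.4329  0.087 ] [[0.523, -0.406], [0.523, -0.461], [0.476, -0.459], [0.476, -0.405]]
B 618 [ 0.5176 -0.1858  0.087 ] [[0.462, -0.137], [0.591, -0.174], [0.574, -0.235], [0.445, -0.198]]
B 1691 [ 0.112  -0.4829  0.087 ] [[0.032, -0.397], [0.222, -0.454], [0.192, -0.57], [0.004, -0.511]]
G 516 [ 0.4998 -0.2492  0.087 ] [[0.445, -0.202], [0.571, -0.237], [0.555, -0.297], [0.429, -0.261]]
R 556 [ 0.4821 -0.3128  0.087 ] [[0.426, -0.264], [0.555, -0.301], [0.539, -0.362], [0.41, -0.325]]
```

Cassette held (9.5 mm wide, about 2.7 N) and centred in y. The green dock is at about (0.500, −0.249), yaw −15.7°. I'm carrying it over.

Request:
{"fn": "drive_tool", "kwargs": {"plan": [{"translation": [-0.35, 0.95, 0], "rotation": [0, 0, 0], "grip": 0}, {"translation": [-0.35, 0.95, 0], "rotation": [0, 0, 0], "grip": 0}, {"translation": [-0.35, 0.95, 0], "rotation": [0, 0, 0], "grip": 0}, {"translation": [-0.35, 0.95, 0], "rotation": [0, 0, 0], "grip": 0}, {"translation": [-0.35, 0.95, 0], "rotation": [0, 0, 0], "grip": 0}]}}

```text
clock: 8.32
ee_pos: [0.5352, 0.0517, 0.2953]
eef_rot: [[0.971, 0.239, 0.0], [0.239, -0.971, -0.0], [0.0, 0.0, -1.0]]
contact_force: [0.9, 0.0, -3.2]
width: 0.11
grasp_force: 33.5
```

Request:
{"fn": "drive_tool", "kwargs": {"plan": [{"translation": [-0.35, 0.95, 0], "rotation": [0, 0, 0], "grip": 0}, {"translation": [-0.35, 0.95, 0], "rotation": [0, 0, 0], "grip": 0}, {"translation": [-0.35, 0.95, 0], "rotation": [0, 0, 0], "grip": 0}, {"translation": [-0.35, 0.95, 0], "rotation": [0, 0, 0], "grip": 0}, {"translation": [-0.35, 0.95, 0], "rotation": [0, 0, 0], "grip": 0}]}}

```text
clock: 8.95
ee_pos: [0.524, -0.0486, 0.2953]
eef_rot: [[0.971, 0.24, -0.0], [0.24, -0.971, -0.0], [-0.0, 0.0, -1.0]]
contact_force: [1.0, -0.1, -1.7]
width: 0.107
grasp_force: 33.5
```

Request:
{"fn": "drive_tool", "kwargs": {"plan": [{"translation": [-0.35, 0.95, 0], "rotation": [0, 0, 0], "grip": 0}, {"translation": [-0.35, 0.95, 0], "rotation": [0, 0, 0], "grip": 0}, {"translation": [-0.35, 0.95, 0], "rotation": [0, 0, 0], "grip": 0}, {"translation": [-0.35, 0.95, 0], "rotation": [0, 0, 0], "grip": 0}, {"translation": [-0.35, 0.95, 0], "rotation": [0, 0, 0], "grip": 0}]}}

```text
clock: 9.57
ee_pos: [0.5127, -0.1492, 0.2953]
eef_rot: [[0.971, 0.24, -0.0], [0.24, -0.971, -0.0], [-0.0, 0.0, -1.0]]
contact_force: [-0.6, -0.6, -2.8]
width: 0.113
grasp_force: 33.5
```

Request:
{"fn": "drive_tool", "kwargs": {"plan": [{"translation": [-0.35, 0.95, 0], "rotation": [0, 0, 0], "grip": 0}, {"translation": [-0.35, 0.95, 0], "rotation": [0, 0, 0], "grip": 0}, {"translation": [-0.35, 0.95, 0], "rotation": [0, 0, 0], "grip": 0}, {"translation": [-0.35, 0.95, 0], "rotation": [0, 0, 0], "grip": 0}, {"translation": [-0.35, 0.95, 0], "rotation": [0, 0, 0], "grip": 0}]}}

```text
clock: 10.2
ee_pos: [0.5013, -0.2499, 0.2953]
eef_rot: [[0.971, 0.24, -0.0], [0.24, -0.971, -0.0], [-0.0, 0.0, -1.0]]
contact_force: [0.6, 1.2, -2.0]
width: 0.114
grasp_force: 33.5
```

Request:
{"fn": "drive_tool", "kwargs": {"plan": [{"translation": [0, 0, 0], "rotation": [0, 0, 0.082], "grip": 0}, {"translation": [0, 0, 0], "rotation": [0, 0, 0.082], "grip": 0}, {"translation": [0, 0, 0], "rotation": [0, 0, 0.082], "grip": 0}, {"translation": [0, 0, 0], "rotation": [0, 0, 0], "grip": 0}]}}

```text
clock: 10.7
ee_pos: [0.5015, -0.2491, 0.2952]
eef_rot: [[0.963, -0.269, -0.0], [-0.269, -0.963, -0.0], [-0.0, 0.0, -1.0]]
contact_force: [-0.0, -0.6, -1.7]
width: 0.11
grasp_force: 33.5
```

Run:
```python
from workcell import r, vision
import cv2,pickle,numpy as np
from h import *
o=r.get_obs();print(o['clock'],o['ee_pos'],o['width'],o['contact_force'])
w=vision.capture('wrist');pickle.dump((w,o),open('w4.pkl','wb'))
R=o['eef_rot'];y=np.degrees(np.arctan2(R[1,0],R[0,0]));print('yaw',y)
print('delta tool mm',1000*R.T@(np.array([.4998,-.2493,.297])-o['ee_pos']))
cv2.imwrite('pics/w4.png',w['color'])
```

```text
10.7 [ 0.5014841  -0.24913345  0.2952463 ] 0.11010155720423773 [-0.00819753 -0.64479286 -1.72316246]
yaw -15.584663788699746
delta tool mm [-1.57779928  0.61315333 -1.75328049]
```

View pics/w4.png

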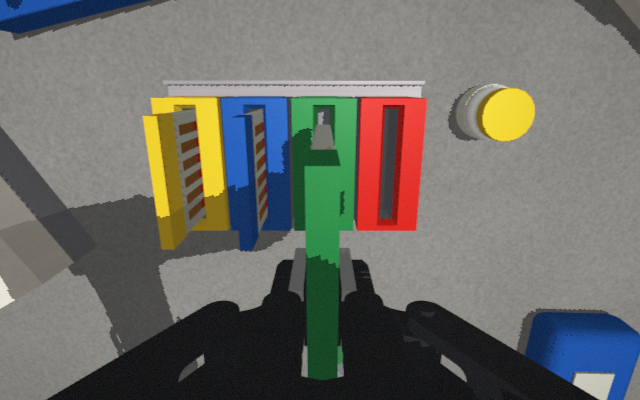

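The dock is in view: green strip at columns 291–356, far edge on row 97, slot end near (324,106). The cassette's front top edge is at (322,151) and its bottom front at about (322,112). Now the alignment numbers.

Run:
```python
import pickle,cv2,numpy as np
from h import *
w,o=pickle.load(open('w4.pkl','rb'));R=o['eef_rot'];t=lambda p,z:(1000*R.T@(ray(w,p,z)-o['ee_pos']))[:2].round(1)
h=cv2.cvtColor(w['color'],cv2.COLOR_BGR2HSV)
for row in (100,125,200,225):
    s=h[row];g=[i for i in range(640) if 45<s[i,0]<85 and s[i,1]>90]; rr=[i for i in range(640) if (s[i,0]<5 or s[i,0]>175) and s[i,1]>150 and i>340]
    print(row,'green',g[0],g[-1],t((g[0],row),.087),t((g[-1]+1,row),.087),'red',rr[0],rr[-1],t((rr[0],row),.087),t((rr[-1]+1,row),.087))
print('far edge',t((324,97),.087),'slot far',t((324,105),.087),'cass bottom front',[t((322,r),.200) for r in (111,113)],'top front',t((322,150.5),.335))
cv2.imwrite('pics/c4.png',cv2.resize(w['color'][85:165,270:380],None,fx=6,fy=6,interpolation=cv2.INTER_NEAREST))
```

```text
100 green 291 356 [ 65.7 -29.8] [65.7 32.4] red 360 426 [65.7 35.2] [65.7 98.2]
125 green 291 356 [ 42.6 -30.4] [42.6 33. ] red 359 423 [42.6 34.9] [42.6 97.4]
200 green 294 354 [-32.9 -29.2] [-32.9  33.1] red 357 417 [-32.9  35.2] [-32.9  97.5]
225 green 294 352 [-60.2 -29.9] [-60.2  31.8] red 357 415 [-60.2  36. ] [-60.2  97.6]
far edge [68.4  1.3] slot far [61.2  1.3] cass bottom front [array([62.3, -0.5]), array([61. , -0.5])] top front [59.2 -0.4]
```

View pics/c4.png

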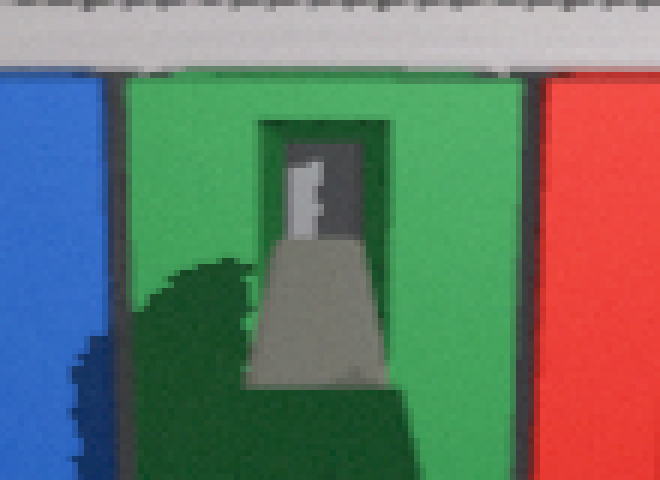

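Run:
```python
import pickle,numpy as np
from h import *
w,o=pickle.load(open('w4.pkl','rb'));R=o['eef_rot'];t=lambda p,z:(1000*R.T@(ray(w,p,z)-o['ee_pos']))[:2].round(1)
print(t((323.2,125),.2),t((322.8,149.2),.335),'bot w',t((315.8,125),.2),t((330.5,125),.2),'slot',t((313.2,105),.087),t((335,105),.087),t((318,109),.077),t((330.7,109),.077))
```

```text
[53.4  0.3] [59.6 -0.2] bot w [53.4 -4.6] [53.4  5. ] slot [61.2 -8.9] [61.2 11.7] [57.  -4.5] [57.   7.9]
```

Run:
```python
from workcell import r, vision
import cv2,pickle,numpy as np
from h import *
c=vision.capture('side');o=r.get_obs();R=o['eef_rot'];P=o['ee_pos']
im=c['color'].copy()
for tx,col in ((0,(0,0,255)),):
    pts=[proj(c,P+R@np.array([x,0.0,0])+[0,0,z]) for x,z in ((.0565,.04),(.0565,-.095),(-.0535,-.095),(-.0535,.04))]
    print(np.round(pts,1).tolist())
p=proj(c,P).astype(int);print(p)
s=im[p[1]-60:p[1]+70,p[0]-70:p[0]+70];s=cv2.resize(s,None,fx=4.3,fy=4.3,interpolation=cv2.INTER_NEAREST)
q=((np.array(pts)-[p[0]-70,p[1]-60]+.5)*4.3).astype(np.int32);cv2.polylines(s,[q],True,(0,0,255),1)
cv2.imwrite('pics/s5.png',s)
```

```text
[[313.1, 192.2], [312.2, 240.4], [264.9, 239.0], [261.8, 190.8]]
[287 206]
```

View pics/s5.png

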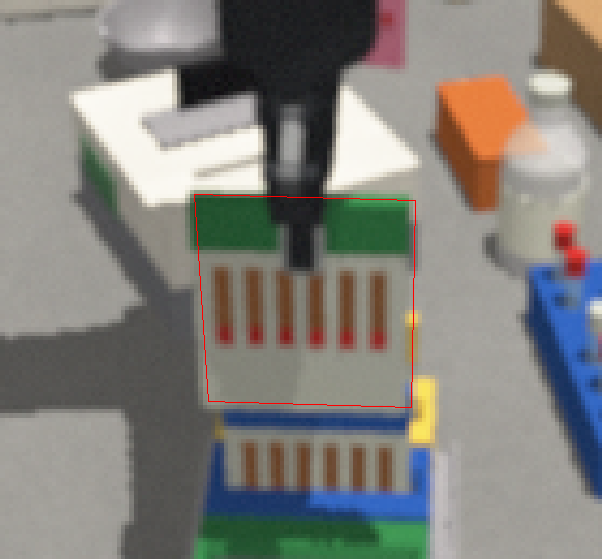

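The held cassette is upright within about 1°. The slot needs +2 mm in x and +1.2 mm in y in the tool frame. I'll descend to just above the slot and then go in slowly.

Request:
{"fn": "drive_tool", "kwargs": {"plan": [{"translation": [0.1, 0.06, 1], "rotation": [0, 0, 0], "grip": 0}, {"translation": [0, 0, 1], "rotation": [0, 0, 0], "grip": 0}, {"translation": [0, 0, 1], "rotation": [0, 0, 0], "grip": 0}, {"translation": [0, 0, 1], "rotation": [0, 0, 0], "grip": 0}, {"translation": [0, 0, 1], "rotation": [0, 0, 0], "grip": 0}]}}

```text
clock: 11.42
ee_pos: [0.5033, -0.2504, 0.1946]
eef_rot: [[0.963, -0.268, 0.0], [-0.268, -0.963, -0.0], [0.0, 0.0, -1.0]]
contact_force: [0.2, 0.0, -2.4]
width: 0.113
grasp_force: 33.5
```

Request:
{"fn": "drive_tool", "kwargs": {"plan": [{"translation": [0, 0, 0.3], "rotation": [0, 0, 0], "grip": 0}, {"translation": [0, 0, 0.3], "rotation": [0, 0, 0], "grip": 0}, {"translation": [0, 0, 0.3], "rotation": [0, 0, 0], "grip": 0}, {"translation": [0, 0, 0.3], "rotation": [0, 0, 0], "grip": 0}, {"translation": [0, 0, 0], "rotation": [0, 0, 0], "grip": 0}]}}

```text
clock: 12.05
ee_pos: [0.5032, -0.2502, 0.1709]
eef_rot: [[0.963, -0.27, -0.001], [-0.27, -0.963, 0.0], [-0.001, 0.0, -1.0]]
contact_force: [-0.1, 0.4, -2.0]
width: 0.112
grasp_force: 33.4
```

Request:
{"fn": "drive_tool", "kwargs": {"plan": [{"translation": [0, 0, 0.4], "rotation": [0, 0, 0], "grip": 0}, {"translation": [0, 0, 0.4], "rotation": [0, 0, 0], "grip": 0}, {"translation": [0, 0, 0.4], "rotation": [0, 0, 0], "grip": 0}, {"translation": [0, 0, 0.4], "rotation": [0, 0, 0], "grip": 0}, {"translation": [0, 0, 0], "rotation": [0, 0, 0], "grip": 0}]}}

```text
clock: 12.68
ee_pos: [0.5029, -0.2501, 0.1383]
eef_rot: [[0.963, -0.27, -0.002], [-0.27, -0.963, 0.0], [-0.002, 0.0, -1.0]]
contact_force: [-0.0, -0.2, -1.6]
width: 0.117
grasp_force: 33.4
```

Request:
{"fn": "drive_tool", "kwargs": {"plan": [{"translation": [0, 0, 0.3], "rotation": [0, 0, 0], "grip": 0}, {"translation": [0, 0, 0.2], "rotation": [0, 0, 0], "grip": 0}, {"translation": [0, 0, 0.1], "rotation": [0, 0, 0], "grip": 0}, {"translation": [0, 0, 0], "rotation": [0, 0, 0], "grip": 0}]}}

```text
clock: 13.18
ee_pos: [0.5033, -0.2503, 0.1272]
eef_rot: [[0.963, -0.27, -0.0], [-0.27, -0.963, -0.0], [-0.0, 0.0, -1.0]]
contact_force: [-0.3, -0.7, -2.6]
width: 0.108
grasp_force: 33.5
```

Request:
{"fn": "drive_tool", "kwargs": {"plan": [{"translation": [0, 0, 0.1], "rotation": [0, 0, 0], "grip": 0}, {"translation": [0, 0, 0.1], "rotation": [0, 0, 0], "grip": 0}, {"translation": [0, 0, 0.05], "rotation": [0, 0, 0], "grip": 0}, {"translation": [0, 0, 0.05], "rotation": [0, 0, 0], "grip": 0}, {"translation": [0, 0, 0], "rotation": [0, 0, 0], "grip": 0}]}}

```text
clock: 13.8
ee_pos: [0.5033, -0.2502, 0.1213]
eef_rot: [[0.963, -0.27, -0.0], [-0.27, -0.963, -0.0], [-0.0, 0.0, -1.0]]
contact_force: [0.3, -0.2, -1.8]
width: 0.113
grasp_force: 33.5
```

Request:
{"fn": "drive_tool", "kwargs": {"plan": [{"translation": [0, 0, 0.05], "rotation": [0, 0, 0], "grip": 0}, {"translation": [0, 0, 0], "rotation": [0, 0, 0], "grip": 0}]}}

```text
clock: 14.05
ee_pos: [0.5034, -0.2503, 0.1203]
eef_rot: [[0.963, -0.27, 0.0], [-0.27, -0.963, -0.0], [0.0, 0.0, -1.0]]
contact_force: [0.2, 0.7, -2.2]
width: 0.114
grasp_force: 33.6
```

Request:
{"fn": "drive_tool", "kwargs": {"plan": [{"translation": [0, 0, 0.05], "rotation": [0, 0, 0], "grip": 0}, {"translation": [0, 0, 0], "rotation": [0, 0, 0], "grip": 0}]}}

```text
clock: 14.3
ee_pos: [0.5035, -0.2505, 0.1202]
eef_rot: [[0.963, -0.27, 0.001], [-0.27, -0.963, -0.001], [0.001, 0.0, -1.0]]
contact_force: [-2.4, 1.1, 3.6]
width: 0.113
grasp_force: 34.3
```

Request:
{"fn": "drive_tool", "kwargs": {"plan": [{"translation": [0, 0, 0.05], "rotation": [0, 0, 0], "grip": 0}, {"translation": [0, 0, 0], "rotation": [0, 0, 0], "grip": 0}]}}

```text
clock: 14.55
ee_pos: [0.5035, -0.2506, 0.1202]
eef_rot: [[0.963, -0.27, 0.001], [-0.27, -0.963, -0.001], [0.002, 0.001, -1.0]]
contact_force: [-3.2, 1.8, 7.9]
width: 0.115
grasp_force: 35.0
```

Floor contact came at exactly the expected height. I'll release gently, with only a partial opening because of the neighbouring cassette, and retreat straight up.

Request:
{"fn": "drive_tool", "kwargs": {"plan": [{"translation": [0, 0, 0], "rotation": [0, 0, 0], "grip": 0.15}, {"translation": [0, 0, 0], "rotation": [0, 0, 0], "grip": 0.3}, {"translation": [0, 0, 0], "rotation": [0, 0, 0], "grip": 0.45}, {"translation": [0, 0, 0], "rotation": [0, 0, 0], "grip": 0.45}, {"translation": [0, 0, 0], "rotation": [0, 0, 0], "grip": 0.45}]}}

```text
clock: 15.18
ee_pos: [0.5034, -0.2502, 0.1183]
eef_rot: [[0.963, -0.27, -0.0], [-0.27, -0.963, -0.0], [-0.0, 0.0, -1.0]]
contact_force: [-0.3, 0.2, -0.4]
width: 0.449
grasp_force: 0.0
```

Request:
{"fn": "drive_tool", "kwargs": {"plan": [{"translation": [0, 0, -0.3], "rotation": [0, 0, 0], "grip": 0.45}, {"translation": [0, 0, -0.7], "rotation": [0, 0, 0], "grip": 0.45}, {"translation": [0, 0, -1], "rotation": [0, 0, 0], "grip": 0.45}, {"translation": [0, 0, -1], "rotation": [0, 0, 0], "grip": 0.45}, {"translation": [0, 0, -1], "rotation": [0, 0, 0], "grip": 0.45}]}}

```text
clock: 15.8
ee_pos: [0.5036, -0.2503, 0.2004]
eef_rot: [[0.963, -0.27, 0.001], [-0.27, -0.963, -0.0], [0.001, 0.0, -1.0]]
contact_force: [-0.1, 0.7, -0.1]
width: 0.449
grasp_force: 0.0
```

Request:
{"fn": "drive_tool", "kwargs": {"plan": [{"translation": [0, 0, -1], "rotation": [0, 0, 0], "grip": 0.45}, {"translation": [0, 0, -1], "rotation": [0, 0, 0], "grip": 0.45}, {"translation": [0, 0, -1], "rotation": [0, 0, 0], "grip": 0.45}, {"translation": [0, 0, -1], "rotation": [0, 0, 0], "grip": 0.45}, {"translation": [0, 0, 0], "rotation": [0, 0, 0], "grip": 0.45}]}}

```text
clock: 16.42
ee_pos: [0.5039, -0.2505, 0.2806]
eef_rot: [[0.963, -0.27, 0.003], [-0.27, -0.963, -0.001], [0.003, 0.0, -1.0]]
contact_force: [1.0, -0.3, 0.1]
width: 0.45
grasp_force: 0.0
```

Run:
```python
from workcell import r, vision
import cv2,pickle,numpy as np
from h import *
o=r.get_obs();R=o['eef_rot'];print(o['clock'],o['ee_pos'],o['contact_force'])
w=vision.capture('wrist');c=vision.capture('side')
p=proj(c,np.array([.50,-.25,.1])).astype(int)
s=cv2.resize(c['color'][p[1]-75:p[1]+45,p[0]-55:p[0]+55],None,fx=3.6,fy=3.6)
m=np.hstack([cv2.resize(w['color'],None,fx=.62,fy=.62),cv2.resize(s,(300,248))]);print(m.shape)
cv2.imwrite('pics/f6.png',np.hstack([cv2.resize(w['color'],(480,300)),cv2.resize(s,(275,300))]))
y=np.radians(13.73);rib=np.array([.53584,.19439,.142])+.0407*np.array([-np.sin(y),np.cos(y),0])
print('rib',rib,'tool delta mm',1000*R.T@(rib-o['ee_pos']))
```

```text
16.425 [ 0.50387474 -0.25051444  0.2806438 ] [ 0.97652048 -0.29475041  0.14319424]
(248, 697, 3)
rib [0.52617998 0.233927   0.142     ] tool delta mm [-109.82647797 -472.47148483  138.24604404]
```

View pics/f6.png

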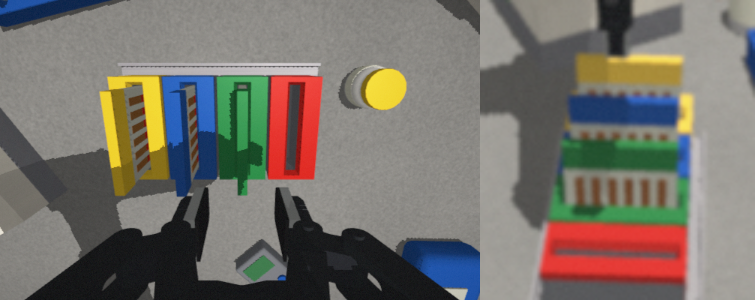

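The green cassette stands in the green dock level with its neighbours, upright and home. Next is the shutter rib.

Request:
{"fn": "drive_tool", "kwargs": {"plan": [{"translation": [-0.23, -0.98, 0], "rotation": [0, 0, 0], "grip": 0.5}, {"translation": [-0.23, -0.98, 0], "rotation": [0, 0, 0], "grip": 0.5}, {"translation": [-0.23, -0.98, 0], "rotation": [0, 0, 0], "grip": 0.5}, {"translation": [-0.23, -0.98, 0], "rotation": [0, 0, 0], "grip": 0.5}, {"translation": [-0.23, -0.98, 0], "rotation": [0, 0, 0], "grip": 0.5}]}}

```text
clock: 17.15
ee_pos: [0.5073, -0.1489, 0.277]
eef_rot: [[0.963, -0.27, -0.002], [-0.27, -0.963, 0.0], [-0.002, 0.0, -1.0]]
contact_force: [0.2, 0.3, 0.2]
width: 0.504
grasp_force: 0.0
```

Request:
{"fn": "drive_tool", "kwargs": {"plan": [{"translation": [-0.23, -0.98, 0], "rotation": [0, 0, 0], "grip": 0.5}, {"translation": [-0.23, -0.98, 0], "rotation": [0, 0, 0], "grip": 0.5}, {"translation": [-0.23, -0.98, 0], "rotation": [0, 0, 0], "grip": 0.5}, {"translation": [-0.23, -0.98, 0], "rotation": [0, 0, 0], "grip": 0.5}, {"translation": [-0.23, -0.98, 0], "rotation": [0, 0, 0], "grip": 0.5}]}}

```text
clock: 17.77
ee_pos: [0.5116, -0.0484, 0.277]
eef_rot: [[0.963, -0.27, -0.002], [-0.27, -0.963, -0.0], [-0.002, 0.001, -1.0]]
contact_force: [0.3, -0.1, -0.2]
width: 0.501
grasp_force: 0.0
```

Request:
{"fn": "drive_tool", "kwargs": {"plan": [{"translation": [-0.23, -0.98, 0], "rotation": [0, 0, 0], "grip": 0.5}, {"translation": [-0.23, -0.98, 0], "rotation": [0, 0, 0], "grip": 0.5}, {"translation": [-0.23, -0.98, 0], "rotation": [0, 0, 0], "grip": 0.5}, {"translation": [-0.23, -0.98, 0], "rotation": [0, 0, 0], "grip": 0.5}, {"translation": [-0.23, -0.98, 0], "rotation": [0, 0, 0], "grip": 0.5}]}}

```text
clock: 18.4
ee_pos: [0.516, 0.0522, 0.2773]
eef_rot: [[0.963, -0.27, -0.002], [-0.27, -0.963, -0.001], [-0.001, 0.001, -1.0]]
contact_force: [0.7, 0.1, 0.9]
width: 0.501
grasp_force: 0.0
```

Request:
{"fn": "drive_tool", "kwargs": {"plan": [{"translation": [-0.23, -0.98, 0], "rotation": [0, 0, 0], "grip": 0.5}, {"translation": [-0.23, -0.98, 0], "rotation": [0, 0, 0], "grip": 0.5}, {"translation": [-0.23, -0.98, 0], "rotation": [0, 0, 0], "grip": 0.5}, {"translation": [-0.23, -0.98, 0], "rotation": [0, 0, 0], "grip": 0.5}, {"translation": [-0.23, -0.98, 0], "rotation": [0, 0, 0], "grip": 0.5}]}}

```text
clock: 19.02
ee_pos: [0.5206, 0.1534, 0.2783]
eef_rot: [[0.963, -0.27, 0.0], [-0.27, -0.963, -0.0], [0.0, 0.0, -1.0]]
contact_force: [0.5, -0.6, -0.5]
width: 0.499
grasp_force: 0.0
```

Request:
{"fn": "drive_tool", "kwargs": {"plan": [{"translation": [-0.23, -0.98, 0], "rotation": [0, 0, 0], "grip": 0.6}, {"translation": [-0.23, -0.98, 0], "rotation": [0, 0, 0], "grip": 0.6}, {"translation": [-0.23, -0.98, 0], "rotation": [0, 0, 0], "grip": 0.6}, {"translation": [-0.23, -0.98, 0], "rotation": [0, 0, 0], "grip": 0.6}, {"translation": [0, 0, 0], "rotation": [0, 0, -0.0815], "grip": 0.6}]}}

```text
clock: 19.65
ee_pos: [0.5239, 0.2343, 0.2776]
eef_rot: [[0.995, -0.098, -0.001], [-0.098, -0.995, -0.001], [-0.001, 0.001, -1.0]]
contact_force: [-0.4, -0.1, -0.7]
width: 0.602
grasp_force: 0.0
```

Request:
{"fn": "drive_tool", "kwargs": {"plan": [{"translation": [0, 0, 0], "rotation": [0, 0, -0.0815], "grip": 0.6}, {"translation": [0, 0, 0], "rotation": [0, 0, -0.0815], "grip": 0.6}, {"translation": [0, 0, 0], "rotation": [0, 0, 0], "grip": 0.6}]}}

```text
clock: 20.02
ee_pos: [0.5241, 0.233, 0.2782]
eef_rot: [[0.972, 0.235, -0.0], [0.235, -0.972, -0.0], [-0.0, 0.0, -1.0]]
contact_force: [0.8, -0.8, 0.2]
width: 0.599
grasp_force: 0.0
```

Run:
```python
from workcell import r, vision
import cv2,numpy as np
from h import *
o=r.get_obs();R=o['eef_rot'];print(o['clock'],o['ee_pos'],np.degrees(np.arctan2(R[1,0],R[0,0])))
print('rib delta mm',1000*R.T@(np.array([.52618,.23393,.142])-o['ee_pos']))
w=vision.capture('wrist');cv2.imwrite('pics/w7.png',w['color'])
m=(w['color'].max(2)<60)&(np.arange(400)[:,None]<260)
for a,ce,rc in comp(w,m,300): print(a,rc,1000*R.T@(ray(w,rc[0],.142)-o['ee_pos']))
print([(x['p'],x['position'],1000*R.T@(ray(w,x['position'],.142)-o['ee_pos'])) for x in vision.spot_point('wrist','shutter_grip')])
```

```text
20.025 [0.52406041 0.23304143 0.27822316] 13.598339841182373
rib delta mm [  2.29289201  -0.39048787 136.22268763]
631 ((6.193863391876221, 105.98314666748047), (212.01934814453125, 4.497289657592773), 89.42991638183594) [  63.70791304 -237.48945069  136.16815281]
2332 ((591.2669677734375, 23.550308227539062), (111.6622085571289, 32.85797119140625), 19.515872955322266) [119.97319699 189.78638492 136.23726164]
948 ((137.22117614746094, 111.11357116699219), (104.04806518554688, 36.51197052001953), 76.09730529785156) [  59.94655276 -139.5316218   136.18690781]
11523 ((156.27536010742188, 215.0455322265625), (83.347900390625, 235.63775634765625), 60.8901481628418) [ -23.28521163 -136.50374253  136.20200964]
1290 ((322.68743896484375, 179.99667358398438), (88.14665985107422, 14.872627258300781), 88.97696685791016) [  6.41779832   0.47383415 136.2221266 ]
809 ((580.8798217773438, 191.47897338867188), (19.996261596679688, 154.93048095703125), 43.629547119140625) [ -3.11442451 208.62646219 136.26224849]
4528 ((612.1187133789062, 215.7408447265625), (48.158592224121094, 123.28550720214844), 39.53615951538086) [-23.87872942 238.74753896 136.27144137]
[(0.69, [325.7, 185.1], array([  2.2036483 ,   2.89166801, 136.22330961]))]
```

View pics/w7.png

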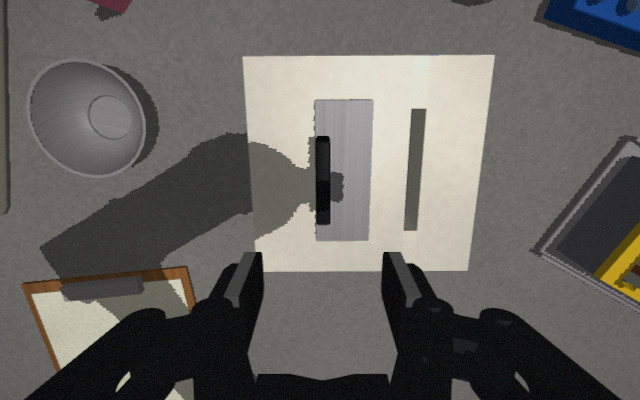

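The slot is empty, and the rib at (322,180) lies straight below between the fingers. I'll descend and grip it.

Request:
{"fn": "drive_tool", "kwargs": {"plan": [{"translation": [0.15, 0, 1], "rotation": [0, 0, 0], "grip": 0.6}, {"translation": [0, 0, 1], "rotation": [0, 0, 0], "grip": 0.6}, {"translation": [0, 0, 1], "rotation": [0, 0, 0], "grip": 0.6}, {"translation": [0, 0, 1], "rotation": [0, 0, 0], "grip": 0.6}, {"translation": [0, 0, 1], "rotation": [0, 0, 0], "grip": 0.6}]}}

```text
clock: 20.75
ee_pos: [0.5268, 0.2331, 0.1765]
eef_rot: [[0.972, 0.236, -0.001], [0.236, -0.972, -0.0], [-0.001, 0.0, -1.0]]
contact_force: [0.1, -0.3, 0.0]
width: 0.596
grasp_force: 0.0
```

Request:
{"fn": "drive_tool", "kwargs": {"plan": [{"translation": [0, 0, 1], "rotation": [0, 0, 0], "grip": 0.6}, {"translation": [0, 0, 1], "rotation": [0, 0, 0], "grip": 0.5}, {"translation": [0, 0, 0.8], "rotation": [0, 0, 0], "grip": 0.4}, {"translation": [0, 0, 0.1], "rotation": [0, 0, 0], "grip": 0.3}, {"translation": [0, 0, 0], "rotation": [0, 0, 0], "grip": 0.2}], "grip_force": 20}}

```text
clock: 21.38
ee_pos: [0.5272, 0.2333, 0.1208]
eef_rot: [[0.972, 0.237, 0.001], [0.237, -0.972, 0.0], [0.001, 0.0, -1.0]]
contact_force: [0.6, 0.3, 0.4]
width: 0.199
grasp_force: 0.0
```

Request:
{"fn": "drive_tool", "kwargs": {"plan": [{"translation": [0, 0, 0], "rotation": [0, 0, 0], "grip": 0}, {"translation": [0, 0, 0], "rotation": [0, 0, 0], "grip": 0}, {"translation": [0, 0, 0], "rotation": [0, 0, 0], "grip": 0}, {"translation": [0, 0, 0], "rotation": [0, 0, 0], "grip": 0}]}}

```text
clock: 21.88
ee_pos: [0.5274, 0.2334, 0.1212]
eef_rot: [[0.972, 0.237, 0.001], [0.237, -0.972, 0.001], [0.002, -0.0, -1.0]]
contact_force: [0.5, -0.3, 3.8]
width: 0.134
grasp_force: 24.6
```

Request:
{"fn": "drive_tool", "kwargs": {"plan": [{"translation": [0, 0.4, 0], "rotation": [0, 0, 0], "grip": 0}, {"translation": [0, 0.7, 0], "rotation": [0, 0, 0], "grip": 0}, {"translation": [0, 0.8, 0], "rotation": [0, 0, 0], "grip": 0}, {"translation": [0, 0.7, 0], "rotation": [0, 0, 0], "grip": 0}, {"translation": [0, 0.4, 0], "rotation": [0, 0, 0], "grip": 0}]}}

```text
clock: 22.5
ee_pos: [0.542, 0.1743, 0.1213]
eef_rot: [[0.972, 0.236, 0.002], [0.236, -0.972, 0.001], [0.002, -0.0, -1.0]]
contact_force: [0.8, 1.6, 5.5]
width: 0.139
grasp_force: 24.8
```

Request:
{"fn": "drive_tool", "kwargs": {"plan": [{"translation": [0, 0.2, 0], "rotation": [0, 0, 0], "grip": 0}, {"translation": [0, 0.1, 0], "rotation": [0, 0, 0], "grip": 0}, {"translation": [0, 0.1, 0], "rotation": [0, 0, 0], "grip": 0}, {"translation": [0, 0, 0], "rotation": [0, 0, 0], "grip": 0}]}}

```text
clock: 23.0
ee_pos: [0.5425, 0.1725, 0.1212]
eef_rot: [[0.971, 0.239, 0.001], [0.239, -0.971, 0.01], [0.003, -0.009, -1.0]]
contact_force: [-7.2, 20.3, 8.6]
width: 0.133
grasp_force: 25.4
```

It reached the end stop after about 63 mm, with resistance at 20 N. I'll release, rise and check.

Request:
{"fn": "drive_tool", "kwargs": {"plan": [{"translation": [0, -0.1, 0], "rotation": [0, 0, 0], "grip": 0}, {"translation": [0, -0.05, 0], "rotation": [0, 0, 0], "grip": 0.3}, {"translation": [0, 0, 0], "rotation": [0, 0, 0], "grip": 0.5}, {"translation": [0, 0, 0], "rotation": [0, 0, 0], "grip": 0.5}, {"translation": [0, 0, 0], "rotation": [0, 0, 0], "grip": 0.5}]}}

```text
clock: 23.62
ee_pos: [0.5422, 0.1695, 0.1199]
eef_rot: [[0.972, 0.236, -0.001], [0.236, -0.972, -0.001], [-0.001, 0.0, -1.0]]
contact_force: [-0.9, 0.7, 0.1]
width: 0.494
grasp_force: 0.0
```

Request:
{"fn": "drive_tool", "kwargs": {"plan": [{"translation": [0, 0, -0.5], "rotation": [0, 0, 0], "grip": 0.5}, {"translation": [0, 0, -1], "rotation": [0, 0, 0], "grip": 0.5}, {"translation": [0, 0, -1], "rotation": [0, 0, 0], "grip": 0.5}, {"translation": [0, 0, -1], "rotation": [0, 0, 0], "grip": 0.5}, {"translation": [0, 0, -1], "rotation": [0, 0, 0], "grip": 0.5}]}}

```text
clock: 24.25
ee_pos: [0.5424, 0.1701, 0.2122]
eef_rot: [[0.972, 0.237, 0.001], [0.237, -0.972, 0.0], [0.001, -0.0, -1.0]]
contact_force: [1.2, 0.1, -0.3]
width: 0.501
grasp_force: 0.0
```

Request:
{"fn": "drive_tool", "kwargs": {"plan": [{"translation": [0, 0, -1], "rotation": [0, 0, 0], "grip": 0.5}, {"translation": [0, 0, -1], "rotation": [0, 0, 0], "grip": 0.5}, {"translation": [0, 0, -1], "rotation": [0, 0, 0], "grip": 0.5}, {"translation": [0, 0, -0.5], "rotation": [0, 0, 0], "grip": 0.5}, {"translation": [0, 0, 0], "rotation": [0, 0, 0], "grip": 0.5}]}}

```text
clock: 24.88
ee_pos: [0.5425, 0.1702, 0.281]
eef_rot: [[0.972, 0.236, 0.001], [0.236, -0.972, 0.001], [0.001, -0.0, -1.0]]
contact_force: [-0.2, 0.4, 0.0]
width: 0.503
grasp_force: 0.0
```

Run:
```python
from workcell import r, vision
import cv2,numpy as np
from h import *
o=r.get_obs();R=o['eef_rot'];print(o['clock'],o['ee_pos'])
w=vision.capture('wrist');t=vision.capture('top')
cv2.imwrite('pics/f8.png',np.hstack([cv2.resize(w['color'],(400,250)),cv2.resize(t['color'][145:270,180:445],(400,250),interpolation=cv2.INTER_CUBIC)]))
y=np.radians(13.73);E=np.array([[np.cos(y),-np.sin(y),0],[np.sin(y),np.cos(y),0],[0,0,1]])
m=(w['color'].max(2)<60)&(np.arange(400)[:,None]<260)
for a,ce,rc in comp(w,m,300):
    q=1000*E.T@(ray(w,rc[0],.142)-[.53584,.19439,.142])
    if abs(q[1])<60: print(a,rc,q)
```

```text
24.875 [0.54249785 0.17018495 0.28099629]
1213 ((319.5, 182.5), (15.0, 87.0), 0.0) [ 4.46290194e+00 -2.29549673e+01  2.77555756e-14]
```

View pics/f8.png

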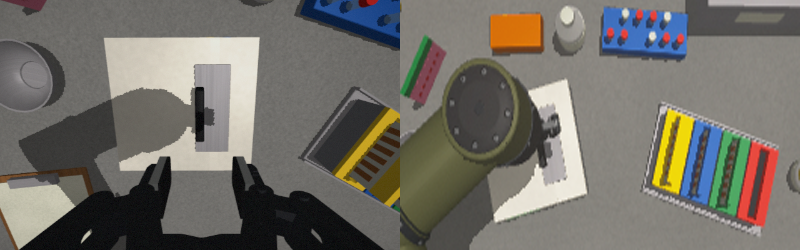

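The plate covers the slot completely, the rib is at the end stop, and the green cassette is in the green dock. I'm handing in.

```bash
python3 -c "
from workcell import ticket
print(ticket.hand_in())"
```

```text
the job is handed in; nothing more can be done
None
```

I moved the green cassette from the reader into the green dock, upright and fully home, then closed the shutter against its end stop; I handed the job in at about 25 s on the robot's clock, and the verdict was not shown.

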